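# Pack the blue case between two boxes

## Robot

A 6-joint arm with a two-finger parallel gripper is mounted at the origin on the work surface. World frame = base frame: x ahead of the robot, y to its left, z up, the work surface at z = 0. Lengths are in m, angles in rad, forces in N, time in s.
With the tool pointing down it reaches from about 0.425 to 0.95 m from the base axis. Payload 3.5 kg.
Tool frame: the origin (TCP) lies at the centre of the arm's flange, where the gripper is bolted on; the fingertips stand 173 mm ahead of it and the grasp point (between the pads) lies 155 mm ahead of it (ctrl.tcp_to_grasp is the distance from the TCP to the grasp point, in m); z points along the fingers, x is the direction in which the jaws open and shut, and the axes are right-handed (so a half turn about z gives the same grasp; the last joint's range is limited). The gripper opens to 85 mm and grips with 20 to 120 N. Pads are 22 mm wide; open, the fingers measure 114 mm over their backs; the gripper's body (76 mm by 85 mm) begins 54 mm behind the grasp point. The pads swing forward as they close: fully open they stand 13 mm farther back than shut.
Start: joints at [-1.354, 0.286, 1.577, -0, 1.279, -0.15], TCP at [0.242, -0.63, 0.405] pointing down, gripper open.
Joint ranges: [-2.77, 2.77], [-0.9, 2.22], [0.21, 2.48], [-1.53, 4.67], [0.24, 2.81], [-2.84, 2.84]. Speed limits (rad/s): [2.79, 2.79, 3.14, 3.14, 3.14, 3.14].

## Interface

Orientations are given as a unit quaternion [x, y, z, w].
In Python, from plant import readout, imaging, ctrl, spotter gives the robot as it stands.
- The arm moves only by the tool apply_moves, never from a script. Its argument "steps" is a list of rows, each an object of numbers: "tx", "ty", "tz": the shift along the tool's x, y, z in mm; "wx", "wy", "wz": the turn, a rotation vector about the tool's x, y, z in rad. In form: [{"tx": .., "ty": .., "tz": .., "wx": .., "wy": .., "wz": ..}, ...]. A call has 1 to 12 rows; each row is the pose to reach, as a shift and turn from the pose commanded when the call began, along the tool's axes at that moment; what a row does not reach only later rows make up. A row lasts 1/10 s, in which the tool goes at most 50 mm and 8.59 degrees, less where a joint would pass 70% of its speed; a pose out of reach is approached as far as the arm can. A call with a gripper value outside its range is refused whole. "hand" is the opening, from 0 (shut) to 1 (fully open), set as the call begins (left out, the last holds). The fingers move at their own pace and stop on an object; "force" is the grip in N (left out, the last holds). Time passes only in rows, so rows that repeat a pose let the fingers close. It gives the time, the measured TCP pose, the force and the opening at its end, in the units of the state.
- readout.get_state(): the state, without advancing time (a new reading comes with each control period).
- imaging.read_camera(name): name is "side" or "top"; returns a dict with "img" (384x512x3 uint8, red, green, blue), "vfov" (degrees; the focal length in pixels is half the picture's height over the tangent of half this angle, whatever the lens; pixels are square), "cx", "cy" (the principal point, pixels), "k1" (the pictures are not rectified: a ray, as slopes to the right and down, at radius r is drawn at 1 + k1 r^2 times it, then the intrinsics apply), "R" (3x3) and "t" (3): a world point X has camera coordinates R X + t. Camera axes: x right, y down, z forward; pixel columns grow to the right and rows downward; lengths in m; the calibration is good to about 2 mm. A picture is of the moment at which its call begins. There is no depth.
- ctrl.sign_off(): hands the job in, once; it reports no verdict.
Trained networks look in the newest picture that a camera, given by its name, has taken for a name from the list of things; names that differ only in an ending like _2 or _b are one class to them, and where a whole thing is asked for, a point or a joint stands for the part that bears it (a point fixed in the world has none). Each returns a list of dicts, best first, with "confidence" (0 to 1); they miss things now and then, are a little off and sometimes report something else, mostly with a low value. They report only what shows in the picture. A call takes as long as a camera call. They do not tell look-alikes from the thing itself.
- spotter.trace(camera, label): "region" (384x512 bool, what is visible of it) and "uv" ([column, row] in pixels, amid what is visible of it).
The state is a dict: "time": time; "qpos": joint angles; "dq": joint speeds; "joint_efforts": joint torques, N m; "eef_pos": TCP position; "tcp_rot": TCP orientation; "contact_force": force on the tool from outside, world axes, zero at the start; "wrist_torque": the same for the moment, N m; "opening": opening from 0.0 (shut) to 1.0 (fully open).
Only numpy, scipy, OpenCV 4.12 (cv2) and the standard library are available. Lean on these libraries where they do the work, as an engineer would, in place of code of your own. Each camera call takes 0.05 s, during which the arm holds its last target.

## Task

Take the blue slim case out of the sorting rack and slide it, narrow foot down, into the tight gap between the white box and the grey box in the open carton, pressing the two apart with it until it stands on the carton's floor. Leave the case and both boxes standing upright in the carton, and let go.

Things in the scene. Friction and masses are not known exactly. Their poses are not given: they have to be found in the camera images.
- blue_case: blue hard-shell case, upright in a pocket of the dark steel rack (like orange and yellow cases in the other pockets, 72 mm apart, order varies). 110 long (x) x 26 thick (y) x 150 tall (z, up), 0.22 kg; the lowest 40 mm taper to a flat foot 6 thick. Origin: centre of the foot's underside, 6 mm above the table. Pocket walls rise 50 mm from there, 3 mm clear of each face; grip the free upper part across y.
- carton: open cardboard shipping carton, fixed to the table, no top: inside 140 (its x) x 164 (its y), walls and floor 5 thick, outside height 65. Origin: centre of its underside, on the table, z up; so its inner floor lies 5 mm above the origin.
- white_box: white plastic box, loose, standing in the carton on its +y side: 110 long (x) x 55 thick (y) x 95 tall (z), the top 30 mm slope in on both long sides to 35 thick, 0.35 kg. Origin: centre of its underside. Axes nearly along the carton's. The gap between it and the grey box is 13 to 20 mm, narrower than the case; both slide apart easily.
- grey_box: grey plastic parts box, the same size, shape and mass as the white one, loose, standing in the carton on its -y side. Origin: centre of its underside.
Not all that is in view belongs to the job. Of the things that look like the blue_case, the middle-sized one is meant.

How it is judged:
By the outcome, as a careful person would: the job done as asked, in the order asked, and still so for the second after the job is handed in, with the robot touching nothing.
It also fails if it takes over 45 s, if anything falls off the work surface, if the arm or the gripper's body presses on something with over 40 N, if the wrist force passes 120 N, or if a joint passes its speed limit or range.

## Working session

There is one attempt and no reset: what is moved stays moved. The work goes in short steps, Python scripts to look and compute and a tool call to move; the robot and the scene stay as the last step left them, time stands still between calls to the robot, and variables do not carry over. Pictures are saved under pics/ and viewed, and the job is handed in when it is done.

Besides the shell and the picture viewer there is one more tool, called after "Call:" by a JSON object that holds its "fn" and its "kwargs", one argument or row to a line. apply_moves: Moves the arm, as the interface text tells. Its arguments: {"type":"object","properties":{"steps":{"type":"array","items":{"type":"object","properties":{"tx":{"type":"number"},"ty":{"type":"number"},"tz":{"type":"number"},"wx":{"type":"number"},"wy":{"type":"number"},"wz":{"type":"number"}}}},"hand":{"type":"number"},"force":{"type":"number"}},"required":["steps"]}

```bash
mkdir -p pics; ls
python3 - <<'E'
from plant import readout, imaging, ctrl, spotter
import cv2,numpy as np
s=readout.get_state(); print({k:np.round(v,3) for k,v in s.items()}, ctrl.tcp_to_grasp)
for n in ("side","top"):
    c=imaging.read_camera(n); cv2.imwrite(f"pics/{n}0.png",c["img"][:,:,::-1])
    print(n,{k:np.round(c[k],4).tolist() for k in c if k!="img"})
    for l in ("blue_case","white_box","grey_box","carton"):
        for d in spotter.trace(n,l): print(l,round(d["confidence"],2),np.round(d["uv"],1),d["region"].sum())
E
```

```text
pics
{'time': np.float64(0.0), 'qpos': array([-1.354,  0.287,  1.578,  0.   ,  1.279, -0.15 ]), 'dq': array([ 0.   , -0.001, -0.   , -0.002, -0.001,  0.001]), 'joint_efforts': array([-3.0000e-03, -4.0599e+01, -2.9262e+01, -0.0000e+00,  6.0000e-03,
       -0.0000e+00]), 'eef_pos': array([ 0.242, -0.63 ,  0.403]), 'tcp_rot': array([ 0.824, -0.566, -0.001, -0.001]), 'contact_force': array([0.117, 0.262, 0.208]), 'wrist_torque': array([-0.045,  0.056,  0.033]), 'opening': np.float64(1.001)} 0.1547
side {'vfov': 52.9136, 'cx': 261.1983, 'cy': 187.5918, 'k1': -0.1329, 'R': [[-0.8523, -0.5231, 0.0028], [-0.3752, 0.6077, -0.7], [0.3645, -0.5976, -0.7142]], 't': [0.4101, 0.1637, 0.9253]}
blue_case 0.88 [189.8 208. ] 1396
blue_case 0.75 [279.5 249.4] 5009
blue_case 0.63 [168.  258.2] 1244
grey_box 0.96 [297.6 122. ] 597
carton 0.98 [290.9 153.2] 1300
carton 0.34 [299.3 121.7] 556
top {'vfov': 50.3055, 'cx': 257.6394, 'cy': 198.8662, 'k1': -0.0405, 'R': [[0.0248, -0.9996, 0.0123], [-0.9985, -0.0254, -0.0487], [0.049, -0.0111, -0.9987]], 't': [0.035, 0.4514, 1.0708]}
blue_case 0.78 [126.8 173.9] 417
blue_case 0.74 [162.8 267.3] 2077
blue_case 0.65 [178.4 163.5] 904
white_box 0.55 [330.4 191.3] 1117
grey_box 0.59 [354.  191.9] 1236
carton 0.76 [343.3 208.2] 1995
```

View pics/side0.png

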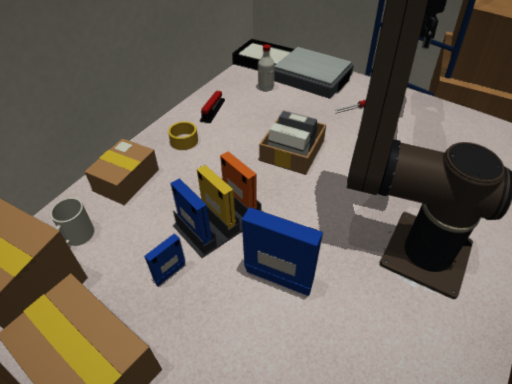

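View pics/top0.png

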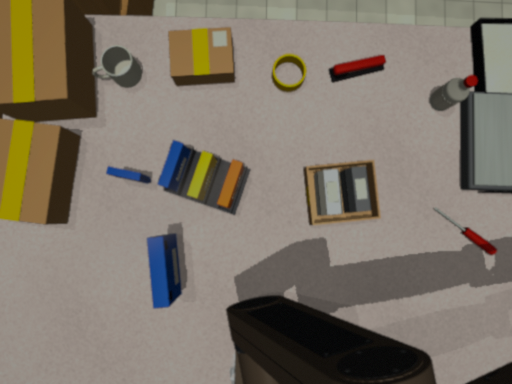

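The side view shows the blue case in the rack at (190,208). A small look-alike is at (168,258) and a large one at (280,250), so the rack one is the middle-sized. The carton is at (290,145) in the side view and (342,191) in the top view. Next I'll zoom in to measure.

Run:
```python
import cv2
a=cv2.imread("pics/top0.png")
cv2.imwrite("pics/t_rack.png",cv2.resize(a[130:220,145:265],None,fx=6,fy=6,interpolation=cv2.INTER_CUBIC))
cv2.imwrite("pics/t_cart.png",cv2.resize(a[150:230,295:390],None,fx=7,fy=7,interpolation=cv2.INTER_CUBIC))
a=cv2.imread("pics/side0.png")
cv2.imwrite("pics/s_rack.png",cv2.resize(a[145:255,160:270],None,fx=5,fy=5,interpolation=cv2.INTER_CUBIC))
cv2.imwrite("pics/s_cart.png",cv2.resize(a[100:180,250:340],None,fx=7,fy=7,interpolation=cv2.INTER_CUBIC))
```

```text
(no output)
```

View pics/t_rack.png

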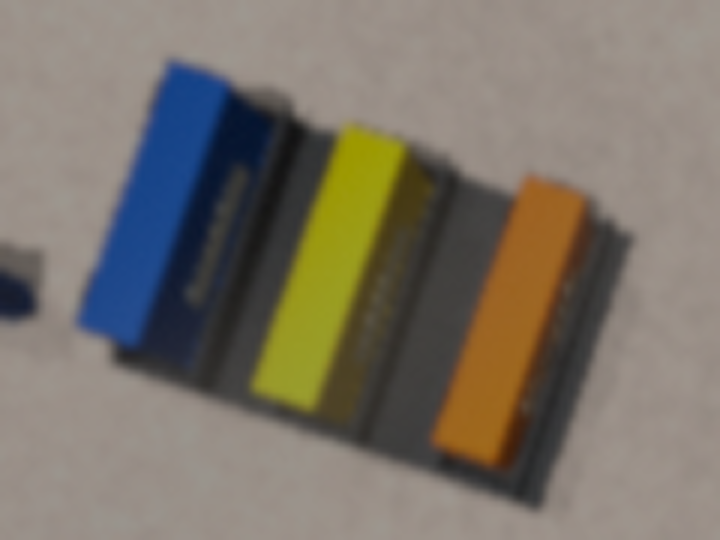

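View pics/t_cart.png

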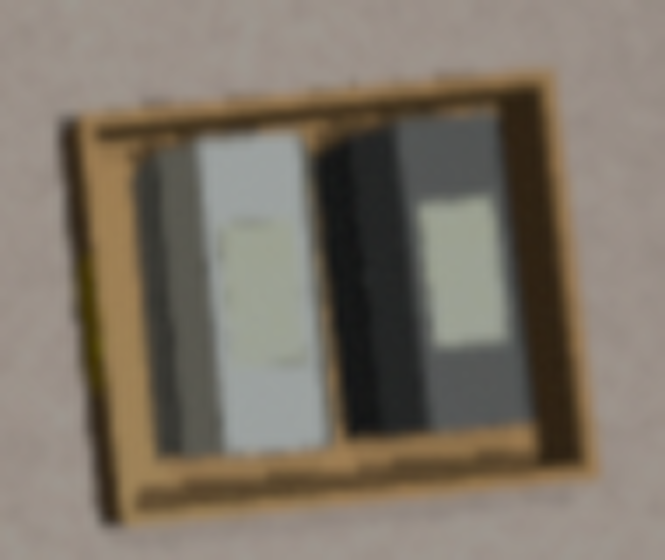

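View pics/s_rack.png

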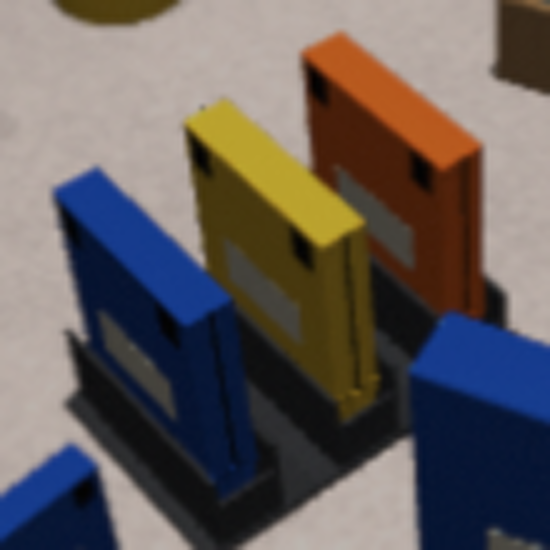

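View pics/s_cart.png

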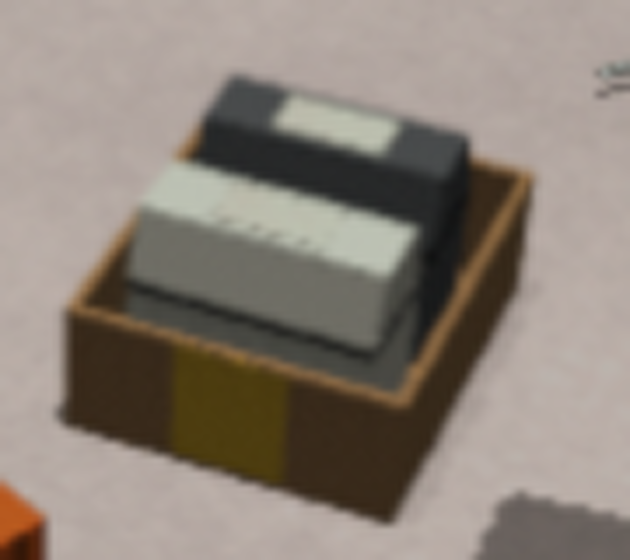

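```bash
cat > h.py <<'E'
import numpy as np, cv2
from scipy.optimize import least_squares
from plant import imaging
def cam(n):
    c=imaging.read_camera(n); return c
def proj(c,X):
    X=np.atleast_2d(X); p=X@np.array(c["R"]).T+np.array(c["t"]); s=p[:,:2]/p[:,2:]
    r2=(s**2).sum(1,keepdims=True); s=s*(1+c["k1"]*r2)
    f=c["img"].shape[0]/2/np.tan(np.radians(c["vfov"])/2)
    return s*f+[c["cx"],c["cy"]]
def unproj(c,uv,z):
    f=c["img"].shape[0]/2/np.tan(np.radians(c["vfov"])/2)
    d=(np.atleast_2d(uv)-[c["cx"],c["cy"]])/f; s=d.copy()
    for _ in range(20): s=d/(1+c["k1"]*(s**2).sum(1,keepdims=True))
    R=np.array(c["R"]); C=-R.T@np.array(c["t"])
    D=np.c_[s,np.ones(len(s))]@R
    return C+D*((z-C[2])/D[:,2])[:,None]
def crop(p,f,off): return (np.array(p,float)+.5)/f-.5+off
def rect(lx,ly):  # corners: order (+x+y),(+x-y),(-x-y),(-x+y)
    return np.array([[1,1],[1,-1],[-1,-1],[-1,1]])*[lx/2,ly/2]
def pts(p,xy,z):
    c,s=np.cos(p[2]),np.sin(p[2]); return np.c_[xy@np.array([[c,s],[-s,c]])+p[:2],np.full(len(xy),z)]
def fit(obs,xy,z,p0):
    # obs: list of (cam, uv, idx)
    g=lambda p:np.concatenate([(proj(c,pts(p,xy[i],z))-uv).ravel() for c,uv,i in obs])
    r=least_squares(g,p0); return r.x,np.abs(r.fun).max(),r.fun
E
python3 - <<'E'
from h import *
T=cam("top");S=cam("side")
tr=lambda p:crop(p,6,[145,130]); tc=lambda p:crop(p,7,[295,150]); sr=lambda p:crop(p,5,[160,145]); sc=lambda p:crop(p,7,[250,100])
A=[0,1,2,3]
# top image: up = +x, left=+y
O={"blue":(rect(.11,.026),.156,tr([(170,62),(229,80),(138,347),(80,323)]),A,sr([(57,190),(97,168),(230,300),(187,325)]),None),
"white":(rect(.11,.035),.1,tc([(197,140),(302,132),(328,445),(224,452)]),A,sc([(140,208),(175,162),(418,230),(385,277)]),None),
"grey":(rect(.11,.035),.1,tc([(397,120),(500,115),(535,428),(428,432)]),A,sc([(205,118),(237,75),(467,135),(443,178)]),None),
"carton":(rect(.15,.174),.065,tc([(83,118),(553,73),(598,470),(118,522)]),A,sc([(70,310),(532,175),(405,405)]),[0,2,3])}
for k,(xy,z,tu,ti,su,si) in O.items():
    si=si or A
    t=unproj(T,tu,z)[:,:2]; s=unproj(S,su,z)[:,:2]
    p0=[*t.mean(0),0]
    for nm,o in (("top",[(T,tu,ti)]),("side",[(S,su,si)]),("both",[(T,tu,ti),(S,su,si)])):
        r=fit(o,xy,z,p0); print(k,nm,np.round(r[0],4),round(r[1],2))
    q=t; print("  sizes mm top",np.round([1000*np.linalg.norm(q[i]-q[(i+1)%4]) for i in A],0))
E
```

```text
blue top [ 0.5198  0.2507 -0.2943] 0.84
blue side [ 0.5191  0.2513 -0.3156] 1.08
blue both [ 0.5196  0.2509 -0.305 ] 1.32
  sizes mm top [ 24. 108.  24. 106.]
white top [ 0.4691 -0.1337  0.1001] 0.4
white side [ 0.4688 -0.1335  0.1033] 0.41
white both [ 0.469  -0.1337  0.1009] 0.43
  sizes mm top [ 37. 110.  36. 109.]
grey top [ 0.4774 -0.2046  0.1129] 0.67
grey side [ 0.4787 -0.2046  0.1215] 0.63
grey both [ 0.4779 -0.2045  0.1149] 0.85
  sizes mm top [ 36. 110.  38. 110.]
carton top [ 0.4713 -0.1681  0.1217] 1.21
carton side [ 0.4718 -0.1697  0.1333] 0.75
carton both [ 0.4712 -0.1685  0.1251] 1.09
  sizes mm top [172. 145. 175. 146.]
```

```bash
cat > go.py <<'E'
import sys,numpy as np
from scipy.spatial.transform import Rotation as R
from plant import readout
def delta(x,y,z,psi):
    ss=[readout.get_state() for _ in range(3)]; s=ss[-1]
    R0=R.from_quat(s["tcp_rot"]); c,q=np.cos(psi),np.sin(psi)
    Rt=R.from_matrix(np.array([[c,q,0],[q,-c,0],[0,0,-1.]]))
    d=R0.inv().apply(np.array([x,y,z])-s["eef_pos"])*1000
    print("t mm",np.round(d,1),"w",np.round((R0.inv()*Rt).as_rotvec(),3),"pos",np.round(s["eef_pos"],4),"q",np.round(s["qpos"],2),"time",round(float(s["time"]),2),"F",np.round(s["contact_force"],1),"open",round(float(s["opening"]),3))
a=[list(map(float,v.split(","))) for v in sys.argv[1:]]
for v in a: delta(*v)
E
python3 go.py 0.5,-0.25,0.45,-1.4 0.5196,0.2509,0.40,-1.876
```

```text
t mm [-262.3 -377.1  -45.2] w [ 0.    -0.     0.196] pos [ 0.2421 -0.6301  0.4048] q [-1.35  0.29  1.58 -0.    1.28 -0.15] time 0.6 F [ 0.4 -0.5 -0.2] open 1.004
t mm [-722.8 -575.     4.7] w [ 0.    -0.     0.672] pos [ 0.2421 -0.6301  0.4048] q [-1.35  0.29  1.58 -0.    1.28 -0.15] time 0.6 F [ 0.4 -0.5 -0.2] open 1.004
```

Call:
{"fn": "apply_moves", "kwargs": {
  "steps": [
    {"tx": -262,"ty": -377,"tz": -45,"wz": 0.2},
    {"tx": -262,"ty": -377,"tz": -45,"wz": 0.2},
    {"tx": -262,"ty": -377,"tz": -45,"wz": 0.2},
    {"tx": -262,"ty": -377,"tz": -45,"wz": 0.2},
    {"tx": -262,"ty": -377,"tz": -45,"wz": 0.2},
    {"tx": -262,"ty": -377,"tz": -45,"wz": 0.2},
    {"tx": -262,"ty": -377,"tz": -45,"wz": 0.2},
    {"tx": -262,"ty": -377,"tz": -45,"wz": 0.2},
    {"tx": -262,"ty": -377,"tz": -45,"wz": 0.2},
    {"tx": -262,"ty": -377,"tz": -45,"wz": 0.2},
    {"tx": -262,"ty": -377,"tz": -45,"wz": 0.2}
  ],
  "hand": 0.6
}}

```text
$.steps[0]: bad value
```

```bash
python3 go.py 0.5196,0.2509,0.40,-1.876
```

```text
t mm [-722.8 -575.     4.7] w [ 0.    -0.     0.672] pos [ 0.2421 -0.6301  0.4048] q [-1.35  0.29  1.58 -0.    1.28 -0.15] time 0.6 F [ 0.4 -0.5 -0.2] open 1.004
```

Call:
{"fn": "apply_moves", "kwargs": {
  "steps": [
    {"tx": -262,"ty": -377,"tz": -45,"wx": 0,"wy": 0,"wz": 0.2},
    {"tx": -262,"ty": -377,"tz": -45,"wx": 0,"wy": 0,"wz": 0.2},
    {"tx": -262,"ty": -377,"tz": -45,"wx": 0,"wy": 0,"wz": 0.2},
    {"tx": -262,"ty": -377,"tz": -45,"wx": 0,"wy": 0,"wz": 0.2},
    {"tx": -262,"ty": -377,"tz": -45,"wx": 0,"wy": 0,"wz": 0.2},
    {"tx": -262,"ty": -377,"tz": -45,"wx": 0,"wy": 0,"wz": 0.2},
    {"tx": -262,"ty": -377,"tz": -45,"wx": 0,"wy": 0,"wz": 0.2},
    {"tx": -262,"ty": -377,"tz": -45,"wx": 0,"wy": 0,"wz": 0.2},
    {"tx": -262,"ty": -377,"tz": -45,"wx": 0,"wy": 0,"wz": 0.2},
    {"tx": -262,"ty": -377,"tz": -45,"wx": 0,"wy": 0,"wz": 0.2},
    {"tx": -262,"ty": -377,"tz": -45,"wx": 0,"wy": 0,"wz": 0.2}
  ],
  "hand": 0.6
}}

```text
time: 1.7
eef_pos: [0.5008, -0.2488, 0.4502]
tcp_rot: [0.765, -0.644, 0.0, 0.0]
contact_force: [-1.2, -0.9, -0.7]
opening: 0.607
```

```bash
python3 go.py 0.5196,0.2509,0.40,-1.876
```

```text
t mm [-489.3 -103.2   49.8] w [-0.001 -0.001  0.476] pos [ 0.5008 -0.2488  0.4502] q [-0.64 -0.    1.81 -0.    1.33  0.76] time 1.7 F [-1.2 -0.9 -0.7] open 0.607
```

Call:
{"fn": "apply_moves", "kwargs": {
  "steps": [
    {"tx": -489,"ty": -103,"tz": 50,"wx": 0,"wy": 0,"wz": 0.476},
    {"tx": -489,"ty": -103,"tz": 50,"wx": 0,"wy": 0,"wz": 0.476},
    {"tx": -489,"ty": -103,"tz": 50,"wx": 0,"wy": 0,"wz": 0.476},
    {"tx": -489,"ty": -103,"tz": 50,"wx": 0,"wy": 0,"wz": 0.476},
    {"tx": -489,"ty": -103,"tz": 50,"wx": 0,"wy": 0,"wz": 0.476},
    {"tx": -489,"ty": -103,"tz": 50,"wx": 0,"wy": 0,"wz": 0.476},
    {"tx": -489,"ty": -103,"tz": 50,"wx": 0,"wy": 0,"wz": 0.476},
    {"tx": -489,"ty": -103,"tz": 50,"wx": 0,"wy": 0,"wz": 0.476},
    {"tx": -489,"ty": -103,"tz": 50,"wx": 0,"wy": 0,"wz": 0.476},
    {"tx": -489,"ty": -103,"tz": 50,"wx": 0,"wy": 0,"wz": 0.476},
    {"tx": -489,"ty": -103,"tz": 50,"wx": 0,"wy": 0,"wz": 0.476},
    {"tx": -489,"ty": -103,"tz": 50,"wx": 0,"wy": 0,"wz": 0.476}
  ]
}}

```text
time: 2.9
eef_pos: [0.5208, 0.2491, 0.3989]
tcp_rot: [-0.59, 0.807, -0.0, -0.001]
contact_force: [0.5, -0.1, 0.2]
opening: 0.599
```

```bash
python3 go.py 0.5196,0.2509,0.286,-1.876
python3 - <<'E'
from h import *
T=cam("top");S=cam("side")
cv2.imwrite("pics/a1.png",np.hstack([cv2.resize(S["img"][110:290,110:310,::-1],None,fx=2.5,fy=2.5)]))
E
```

```text
t mm [ -1.5   1.6 112.9] w [ 0.001 -0.001 -0.003] pos [0.5208 0.2491 0.3989] q [ 0.27  0.08  1.83 -0.    1.24  2.15] time 2.9 F [ 0.5 -0.1  0.2] open 0.599
```

View pics/a1.png

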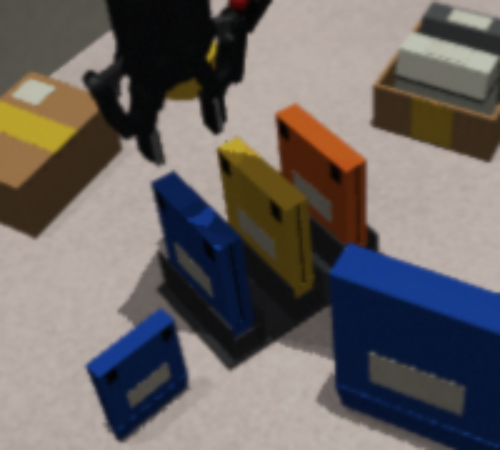

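Fingers at (150,150) and (215,125) in the crop straddle the blue case's thickness. I'll descend and grip.

Call:
{"fn": "apply_moves", "kwargs": {
  "steps": [
    {"tx": -1.5,"ty": 1.5,"tz": 40,"wx": 0,"wy": 0,"wz": 0},
    {"tx": -1.5,"ty": 1.5,"tz": 75,"wx": 0,"wy": 0,"wz": 0},
    {"tx": -1.5,"ty": 1.5,"tz": 100,"wx": 0,"wy": 0,"wz": 0},
    {"tx": -1.5,"ty": 1.5,"tz": 113,"wx": 0,"wy": 0,"wz": 0},
    {"tx": -1.5,"ty": 1.5,"tz": 113,"wx": 0,"wy": 0,"wz": 0},
    {"tx": -1.5,"ty": 1.5,"tz": 113,"wx": 0,"wy": 0,"wz": 0}
  ]
}}

```text
time: 3.6
eef_pos: [0.5203, 0.2501, 0.2881]
tcp_rot: [-0.589, 0.808, -0.0, 0.001]
contact_force: [-0.2, 1.1, 0.0]
opening: 0.598
```

```bash
python3 go.py 0.5196,0.2509,0.286,-1.876
python3 - <<'E'
from h import *
S=cam("side");T=cam("top")
cv2.imwrite("pics/a2.png",np.hstack([cv2.resize(c["img"][y:y+130,x:x+130,::-1],None,fx=3,fy=3) for c,x,y in ((S,130,120),(T,140,100))]))
E
```

```text
t mm [-0.6  0.9  2.1] w [-0.002  0.001 -0.005] pos [0.5203 0.2501 0.2881] q [ 0.27  0.2   1.91 -0.    1.03  2.15] time 3.6 F [-0.2  1.1  0. ] open 0.598
```

View pics/a2.png

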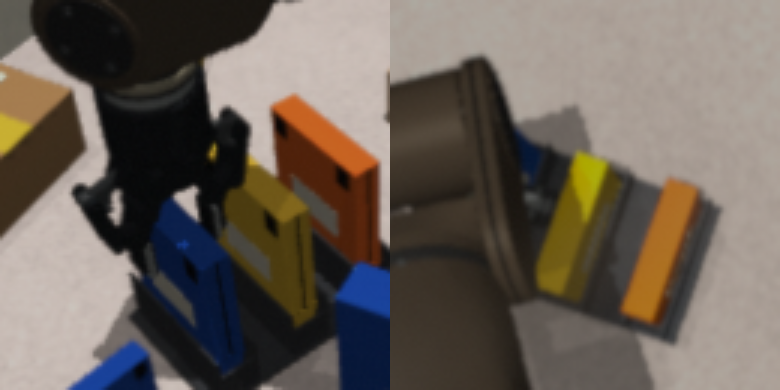

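Run:
```python
from h import *
S=cam("side")
p=[.5196,.2509,-.305]
e=np.array([.5203,.2501,.2881]); u=np.array([np.cos(-1.876),np.sin(-1.876),0])
P=np.vstack([pts(p,rect(.11,.026),.156),e-[0,0,.155]+u*.0255,e-[0,0,.155]-u*.0255,e-[0,0,.1],e])
uv=(proj(S,P)-[130,120]+.5)*5-.5; print(np.round(uv))
im=cv2.resize(S["img"][120:250,130:260,::-1],None,fx=5,fy=5)
for i,q in enumerate(uv): cv2.circle(im,tuple(int(v) for v in q),4,[(0,255,255),(0,0,255),(0,255,0)][0 if i<4 else 1 if i<6 else 2],-1)
cv2.imwrite("pics/a3.png",im[:600])
```

```text
[[200. 315.]
 [248. 289.]
 [385. 423.]
 [336. 452.]
 [343. 373.]
 [249. 427.]
 [280. 314.]
 [246. 135.]]
```

View pics/a3.png

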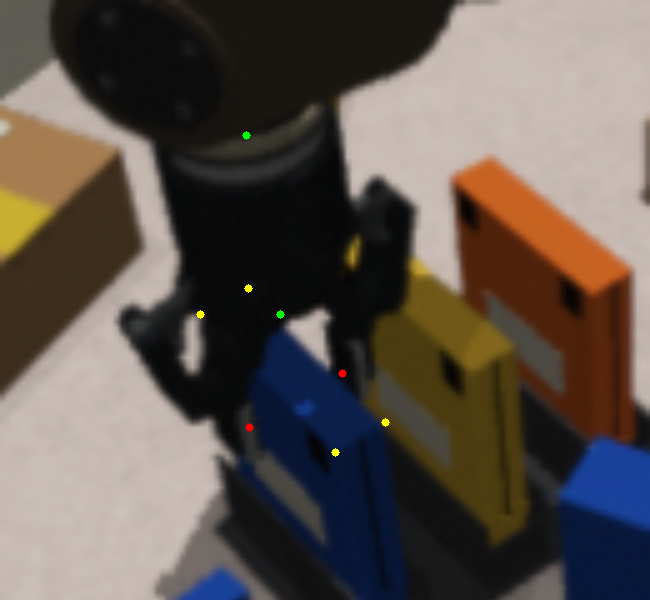

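Projected case corners and pad positions agree with the picture, and the pads straddle the case. Closing.

Call:
{"fn": "apply_moves", "kwargs": {
  "steps": [
    {"tx": -0.5,"ty": 1,"tz": 2,"wx": 0,"wy": 0,"wz": 0},
    {"tx": -0.5,"ty": 1,"tz": 2,"wx": 0,"wy": 0,"wz": 0},
    {"tx": -0.5,"ty": 1,"tz": 2,"wx": 0,"wy": 0,"wz": 0},
    {"tx": -0.5,"ty": 1,"tz": 2,"wx": 0,"wy": 0,"wz": 0},
    {"tx": -0.5,"ty": 1,"tz": 2,"wx": 0,"wy": 0,"wz": 0},
    {"tx": -0.5,"ty": 1,"tz": 2,"wx": 0,"wy": 0,"wz": 0},
    {"tx": -0.5,"ty": 1,"tz": 2,"wx": 0,"wy": 0,"wz": 0},
    {"tx": -0.5,"ty": 1,"tz": 2,"wx": 0,"wy": 0,"wz": 0}
  ],
  "hand": 0,
  "force": 70
}}

```text
time: 4.55
eef_pos: [0.5189, 0.2519, 0.2855]
tcp_rot: [-0.59, 0.808, -0.0, 0.001]
contact_force: [-0.0, -0.1, 5.9]
opening: 0.296
```

```bash
python3 go.py 0.5196,0.2509,0.286,-1.876
```

```text
t mm [ 0.7 -0.9 -0.5] w [-0.001  0.001 -0.004] pos [0.5189 0.2519 0.2855] q [0.28 0.2  1.91 0.   1.03 2.16] time 4.55 F [-0.  -0.1  5.9] open 0.296
```

Call:
{"fn": "apply_moves", "kwargs": {
  "steps": [
    {"tx": 0,"ty": 0,"tz": -15,"wx": 0,"wy": 0,"wz": 0},
    {"tx": 0,"ty": 0,"tz": -40,"wx": 0,"wy": 0,"wz": 0},
    {"tx": 0,"ty": 0,"tz": -70,"wx": 0,"wy": 0,"wz": 0},
    {"tx": 0,"ty": 0,"tz": -110,"wx": 0,"wy": 0,"wz": 0},
    {"tx": 0,"ty": 0,"tz": -155,"wx": 0,"wy": 0,"wz": 0},
    {"tx": 0,"ty": 0,"tz": -185,"wx": 0,"wy": 0,"wz": 0},
    {"tx": 0,"ty": 0,"tz": -185,"wx": 0,"wy": 0,"wz": 0},
    {"tx": 0,"ty": 0,"tz": -185,"wx": 0,"wy": 0,"wz": 0}
  ]
}}

```text
time: 5.35
eef_pos: [0.5183, 0.2515, 0.4693]
tcp_rot: [-0.59, 0.808, 0.0, -0.0]
contact_force: [-0.3, 0.0, -2.0]
opening: 0.297
```

```bash
python3 go.py 0.4735,-0.1691,0.45,-1.456
python3 - <<'E'
from h import *
S=cam("side")
cv2.imwrite("pics/a4.png",cv2.resize(S["img"][50:270,110:330,::-1],None,fx=2.5,fy=2.5))
E
```

```text
t mm [414.3 -85.4  19.4] w [ 0.001 -0.    -0.424] pos [0.5183 0.2515 0.4693] q [ 0.28  0.03  1.75 -0.    1.36  2.16] time 5.35 F [-0.3  0.  -2. ] open 0.297
```

View pics/a4.png

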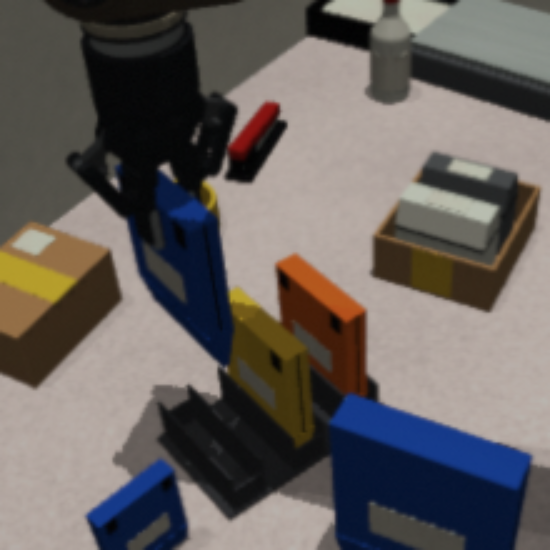

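The case at crop (185,265) is lifted clear of the rack and its neighbours, and hangs straight. Moving over the carton.

Call:
{"fn": "apply_moves", "kwargs": {
  "steps": [
    {"tx": 40,"ty": -8,"tz": 0,"wx": 0,"wy": 0,"wz": -0.04},
    {"tx": 85,"ty": -17,"tz": 0,"wx": 0,"wy": 0,"wz": -0.08},
    {"tx": 130,"ty": -27,"tz": 0,"wx": 0,"wy": 0,"wz": -0.13},
    {"tx": 175,"ty": -36,"tz": 0,"wx": 0,"wy": 0,"wz": -0.18},
    {"tx": 220,"ty": -45,"tz": 0,"wx": 0,"wy": 0,"wz": -0.23},
    {"tx": 265,"ty": -55,"tz": 0,"wx": 0,"wy": 0,"wz": -0.28},
    {"tx": 310,"ty": -64,"tz": 0,"wx": 0,"wy": 0,"wz": -0.33},
    {"tx": 350,"ty": -72,"tz": 0,"wx": 0,"wy": 0,"wz": -0.37},
    {"tx": 385,"ty": -80,"tz": 0,"wx": 0,"wy": 0,"wz": -0.4},
    {"tx": 414,"ty": -85,"tz": 0,"wx": 0,"wy": 0,"wz": -0.424},
    {"tx": 414,"ty": -85,"tz": 0,"wx": 0,"wy": 0,"wz": -0.424},
    {"tx": 414,"ty": -85,"tz": 0,"wx": 0,"wy": 0,"wz": -0.424}
  ]
}}

```text
time: 6.6
eef_pos: [0.4733, -0.1689, 0.4669]
tcp_rot: [0.746, -0.666, -0.003, 0.0]
contact_force: [-0.1, 1.4, -2.0]
opening: 0.297
```

```bash
python3 go.py 0.4735,-0.1691,0.395,-1.456
python3 - <<'E'
from h import *
S=cam("side");T=cam("top")
cv2.imwrite("pics/a5.png",np.hstack([cv2.resize(c["img"][y:y+140,x:x+120,::-1],None,fx=3.3,fy=3.3) for c,x,y in ((S,240,40),(T,280,120))]))
E
```

```text
t mm [ 0.5 -0.5 71.9] w [ 0.004  0.004 -0.002] pos [ 0.4733 -0.1689  0.4669] q [-0.54 -0.14  1.92  0.    1.37  0.91] time 6.6 F [-0.1  1.4 -2. ] open 0.297
```

View pics/a5.png

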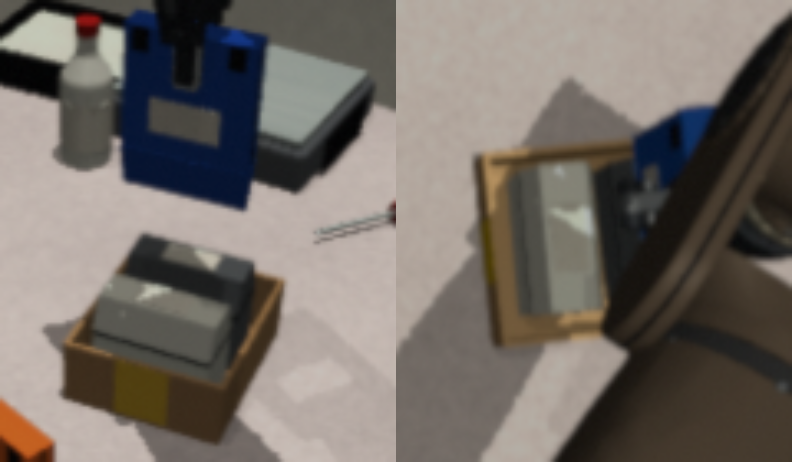

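Case held upright above the carton, long axis parallel to the gap. I'll lower the foot to just above the box tops and check alignment.

Call:
{"fn": "apply_moves", "kwargs": {
  "steps": [
    {"tx": 0.5,"ty": -0.5,"tz": 30,"wx": 0.004,"wy": 0.004,"wz": 0},
    {"tx": 0.5,"ty": -0.5,"tz": 60,"wx": 0.004,"wy": 0.004,"wz": 0},
    {"tx": 0.5,"ty": -0.5,"tz": 72,"wx": 0.004,"wy": 0.004,"wz": 0},
    {"tx": 0.5,"ty": -0.5,"tz": 72,"wx": 0.004,"wy": 0.004,"wz": 0},
    {"tx": 0.5,"ty": -0.5,"tz": 72,"wx": 0.004,"wy": 0.004,"wz": 0}
  ]
}}

```text
time: 7.2
eef_pos: [0.4746, -0.1686, 0.3986]
tcp_rot: [0.747, -0.665, 0.003, -0.0]
contact_force: [-0.5, 0.2, -1.6]
opening: 0.297
```

```bash
python3 go.py 0.4735,-0.1691,0.33,-1.456
python3 - <<'E'
from h import *
from plant import readout
S=cam("side");s=readout.get_state(); e=s["eef_pos"]
z0=e[2]-.2795
P=np.vstack([pts([e[0],e[1],.115],rect(.11,.006),z0),pts([e[0],e[1],.115],rect(.11,.026),z0+.15),pts([.469,-.1337,.101],rect(.11,.035),.1),pts([.4779,-.2045,.115],rect(.11,.035),.1)])
im=cv2.resize(S["img"][60:180,240:340,::-1],None,fx=5,fy=5)
b=im.copy()
for i,q in enumerate((proj(S,P)-[240,60]+.5)*5-.5): cv2.circle(im,tuple(int(v) for v in q),3,[(0,255,255),(0,0,255),(0,255,0),(255,0,255)][i//4],-1)
cv2.imwrite("pics/a6.png",im)
E
```

```text
t mm [ 0.1  1.5 68.6] w [-0.005 -0.005  0.001] pos [ 0.4746 -0.1686  0.3986] q [-0.54 -0.09  2.   -0.    1.23  0.91] time 7.2 F [-0.5  0.2 -1.6] open 0.297
```

View pics/a6.png

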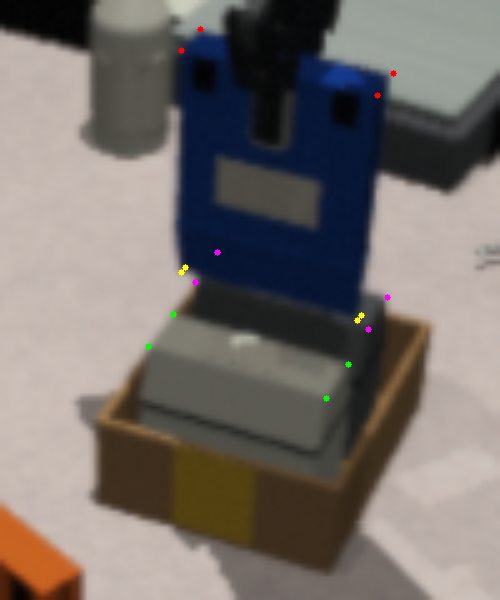

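Projected corners (red/yellow for the case, green/magenta for the boxes) match the image to about 1 px, and the foot sits over the gap. Inserting slowly.

Call:
{"fn": "apply_moves", "kwargs": {
  "steps": [
    {"tx": 0,"ty": 1,"tz": 12,"wx": -0.003,"wy": -0.003,"wz": 0},
    {"tx": 0,"ty": 1,"tz": 24,"wx": -0.003,"wy": -0.003,"wz": 0},
    {"tx": 0,"ty": 1,"tz": 36,"wx": -0.003,"wy": -0.003,"wz": 0},
    {"tx": 0,"ty": 1,"tz": 46,"wx": -0.003,"wy": -0.003,"wz": 0},
    {"tx": 0,"ty": 1,"tz": 54,"wx": -0.003,"wy": -0.003,"wz": 0},
    {"tx": 0,"ty": 1,"tz": 54,"wx": -0.003,"wy": -0.003,"wz": 0}
  ]
}}

```text
time: 7.85
eef_pos: [0.473, -0.1691, 0.3417]
tcp_rot: [0.746, -0.665, -0.001, 0.0]
contact_force: [-0.7, 0.7, -1.1]
opening: 0.297
```

```bash
python3 go.py 0.4735,-0.1691,0.2845,-1.456;python3 - <<'E'
from h import *
S=cam("side")
cv2.imwrite("pics/a7.png",cv2.resize(S["img"][60:180,240:340,::-1],None,fx=5,fy=5))
E
```

```text
t mm [ 0.1 -0.6 57.2] w [ 0.002  0.001 -0.   ] pos [ 0.473  -0.1691  0.3417] q [-0.55 -0.03  2.05 -0.    1.13  0.91] time 7.85 F [-0.7  0.7 -1.1] open 0.297
```

View pics/a7.png

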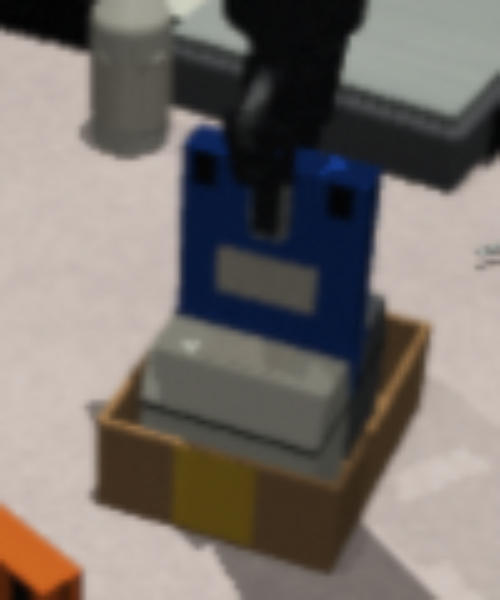

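The case is entering the gap between the white box (at 245,390) and the grey box, with almost no force. Going on slowly.

Call:
{"fn": "apply_moves", "kwargs": {
  "steps": [
    {"tx": 0,"ty": 0,"tz": 8,"wx": 0,"wy": 0,"wz": 0},
    {"tx": 0,"ty": 0,"tz": 16,"wx": 0,"wy": 0,"wz": 0},
    {"tx": 0,"ty": 0,"tz": 23,"wx": 0,"wy": 0,"wz": 0},
    {"tx": 0,"ty": 0,"tz": 30,"wx": 0,"wy": 0,"wz": 0},
    {"tx": 0,"ty": 0,"tz": 30,"wx": 0,"wy": 0,"wz": 0}
  ]
}}

```text
time: 8.4
eef_pos: [0.4733, -0.1694, 0.3126]
tcp_rot: [0.747, -0.665, 0.0, 0.0]
contact_force: [0.3, -0.4, -1.7]
opening: 0.293
```

```bash
python3 go.py 0.4735,-0.1691,0.2845,-1.456
```

```text
t mm [-0.3 -0.2 28.1] w [ 0.    -0.001  0.   ] pos [ 0.4733 -0.1694  0.3126] q [-0.55  0.    2.07 -0.    1.07  0.91] time 8.4 F [ 0.3 -0.4 -1.7] open 0.293
```

Call:
{"fn": "apply_moves", "kwargs": {
  "steps": [
    {"tx": 0,"ty": 0,"tz": 7,"wx": 0,"wy": 0,"wz": 0},
    {"tx": 0,"ty": 0,"tz": 14,"wx": 0,"wy": 0,"wz": 0},
    {"tx": 0,"ty": 0,"tz": 20,"wx": 0,"wy": 0,"wz": 0},
    {"tx": 0,"ty": 0,"tz": 24,"wx": 0,"wy": 0,"wz": 0},
    {"tx": 0,"ty": 0,"tz": 24,"wx": 0,"wy": 0,"wz": 0}
  ]
}}

```text
time: 8.9
eef_pos: [0.4732, -0.1692, 0.2887]
tcp_rot: [0.746, -0.665, -0.0, 0.0]
contact_force: [-0.1, -2.0, -2.2]
opening: 0.295
```

```bash
python3 go.py 0.4735,-0.1691,0.2845,-1.456;python3 - <<'E'
from h import *
S=cam("side");T=cam("top")
cv2.imwrite("pics/a8.png",np.hstack([cv2.resize(c["img"][y:y+120,x:x+100,::-1],None,fx=4,fy=4) for c,x,y in ((S,240,70),(T,295,130))]))
E
```

```text
t mm [-0.1 -0.3  4.2] w [ 0.  0. -0.] pos [ 0.4732 -0.1692  0.2887] q [-0.55  0.04  2.09 -0.    1.02  0.91] time 8.9 F [-0.1 -2.  -2.2] open 0.295
```

View pics/a8.png

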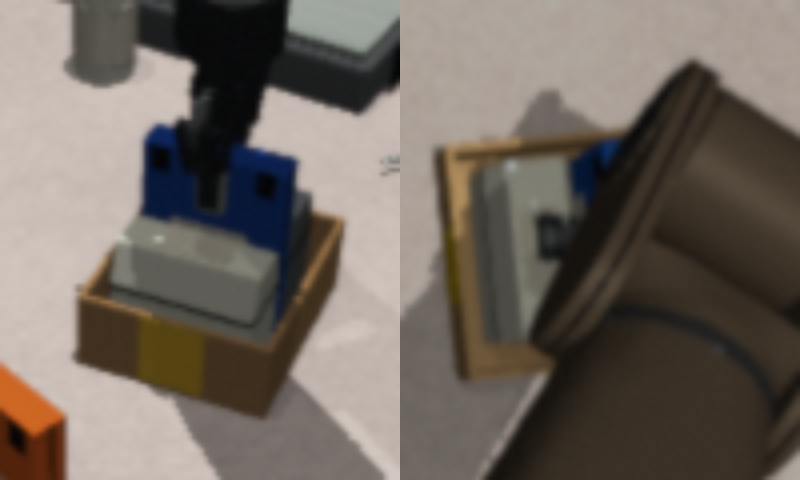

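The case is nearly down and the white box stands upright, pushed outward. Feeling for the floor in small steps.

Call:
{"fn": "apply_moves", "kwargs": {
  "steps": [
    {"tx": 0,"ty": 0,"tz": 2,"wx": 0,"wy": 0,"wz": 0},
    {"tx": 0,"ty": 0,"tz": 4,"wx": 0,"wy": 0,"wz": 0},
    {"tx": 0,"ty": 0,"tz": 5,"wx": 0,"wy": 0,"wz": 0},
    {"tx": 0,"ty": 0,"tz": 5,"wx": 0,"wy": 0,"wz": 0}
  ]
}}

```text
time: 9.4
eef_pos: [0.4735, -0.1693, 0.2847]
tcp_rot: [0.747, -0.665, 0.001, -0.0]
contact_force: [0.1, 0.6, -2.0]
opening: 0.295
```

Call:
{"fn": "apply_moves", "kwargs": {
  "steps": [
    {"tx": 0,"ty": 0,"tz": 1.5,"wx": 0,"wy": 0,"wz": 0},
    {"tx": 0,"ty": 0,"tz": 1.5,"wx": 0,"wy": 0,"wz": 0},
    {"tx": 0,"ty": 0,"tz": 1.5,"wx": 0,"wy": 0,"wz": 0}
  ]
}}

```text
time: 9.7
eef_pos: [0.4739, -0.1695, 0.2845]
tcp_rot: [0.746, -0.665, 0.001, -0.0]
contact_force: [-2.1, 1.1, 5.3]
opening: 0.295
```

Call:
{"fn": "apply_moves", "kwargs": {
  "steps": [
    {"tx": 0,"ty": 0,"tz": 1,"wx": 0,"wy": 0,"wz": 0},
    {"tx": 0,"ty": 0,"tz": 1,"wx": 0,"wy": 0,"wz": 0},
    {"tx": 0,"ty": 0,"tz": 1,"wx": 0,"wy": 0,"wz": 0}
  ]
}}

```text
time: 10.0
eef_pos: [0.4741, -0.1696, 0.2845]
tcp_rot: [0.747, -0.665, 0.001, -0.0]
contact_force: [-2.6, 1.5, 9.8]
opening: 0.296
```

Firm floor contact, and z stays at the predicted 0.2845. Unload slightly, then open.

Call:
{"fn": "apply_moves", "kwargs": {
  "steps": [
    {"tx": 0,"ty": 0,"tz": -1.5,"wx": 0,"wy": 0,"wz": 0},
    {"tx": 0,"ty": 0,"tz": -1.5,"wx": 0,"wy": 0,"wz": 0}
  ]
}}

```text
time: 10.2
eef_pos: [0.4739, -0.1695, 0.2845]
tcp_rot: [0.746, -0.665, 0.002, -0.0]
contact_force: [0.1, 0.3, 3.4]
opening: 0.298
```

Call:
{"fn": "apply_moves", "kwargs": {
  "steps": [
    {"tx": 0,"ty": 0,"tz": 0,"wx": 0,"wy": 0,"wz": 0},
    {"tx": 0,"ty": 0,"tz": 0,"wx": 0,"wy": 0,"wz": 0},
    {"tx": 0,"ty": 0,"tz": 0,"wx": 0,"wy": 0,"wz": 0},
    {"tx": 0,"ty": 0,"tz": 0,"wx": 0,"wy": 0,"wz": 0},
    {"tx": 0,"ty": 0,"tz": 0,"wx": 0,"wy": 0,"wz": 0}
  ],
  "hand": 0.6,
  "force": 20
}}

```text
time: 10.7
eef_pos: [0.4735, -0.1694, 0.2835]
tcp_rot: [0.746, -0.665, 0.001, -0.0]
contact_force: [0.4, 0.5, -0.1]
opening: 0.605
```

Call:
{"fn": "apply_moves", "kwargs": {
  "steps": [
    {"tx": 0,"ty": 0,"tz": -10,"wx": 0,"wy": 0,"wz": 0},
    {"tx": 0,"ty": 0,"tz": -30,"wx": 0,"wy": 0,"wz": 0},
    {"tx": 0,"ty": 0,"tz": -60,"wx": 0,"wy": 0,"wz": 0},
    {"tx": 0,"ty": 0,"tz": -100,"wx": 0,"wy": 0,"wz": 0},
    {"tx": 0,"ty": 0,"tz": -140,"wx": 0,"wy": 0,"wz": 0},
    {"tx": 0,"ty": 0,"tz": -140,"wx": 0,"wy": 0,"wz": 0}
  ]
}}

```text
time: 11.3
eef_pos: [0.4743, -0.1697, 0.432]
tcp_rot: [0.747, -0.665, 0.008, -0.001]
contact_force: [0.9, -0.5, 0.9]
opening: 0.603
```

```bash
python3 go.py 0.30,-0.5,0.43,-1.456
```

```text
t mm [308.1 211.1   2.4] w [-0.012 -0.01   0.   ] pos [ 0.4743 -0.1697  0.432 ] q [-0.55 -0.12  1.96 -0.    1.29  0.91] time 11.3 F [ 0.9 -0.5  0.9] open 0.603
```

Call:
{"fn": "apply_moves", "kwargs": {
  "steps": [
    {"tx": 308,"ty": 211,"tz": 0,"wx": 0,"wy": 0,"wz": 0},
    {"tx": 308,"ty": 211,"tz": 0,"wx": 0,"wy": 0,"wz": 0},
    {"tx": 308,"ty": 211,"tz": 0,"wx": 0,"wy": 0,"wz": 0},
    {"tx": 308,"ty": 211,"tz": 0,"wx": 0,"wy": 0,"wz": 0},
    {"tx": 308,"ty": 211,"tz": 0,"wx": 0,"wy": 0,"wz": 0},
    {"tx": 308,"ty": 211,"tz": 0,"wx": 0,"wy": 0,"wz": 0},
    {"tx": 308,"ty": 211,"tz": 0,"wx": 0,"wy": 0,"wz": 0},
    {"tx": 308,"ty": 211,"tz": 0,"wx": 0,"wy": 0,"wz": 0},
    {"tx": 308,"ty": 211,"tz": 0,"wx": 0,"wy": 0,"wz": 0},
    {"tx": 308,"ty": 211,"tz": 0,"wx": 0,"wy": 0,"wz": 0}
  ]
}}

```text
time: 12.3
eef_pos: [0.2988, -0.4994, 0.4235]
tcp_rot: [0.746, -0.666, 0.0, -0.001]
contact_force: [0.2, -0.0, -0.5]
opening: 0.599
```

Run:
```python
from h import *
S=cam("side");T=cam("top")
out=[]
P=[pts([.4735,-.1694,.115],rect(.11,.026),.155)]
for c,x,y in ((S,240,70),(T,295,130)):
    im=cv2.resize(c["img"][y:y+120,x:x+100,::-1],None,fx=4,fy=4)
    for q in (proj(c,P[0])-[x,y]+.5)*4-.5: cv2.circle(im,tuple(int(v) for v in q),2,(0,0,255),-1)
    out.append(im)
cv2.imwrite("pics/a9.png",np.hstack(out))
```

```text
(no output)
```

View pics/a9.png

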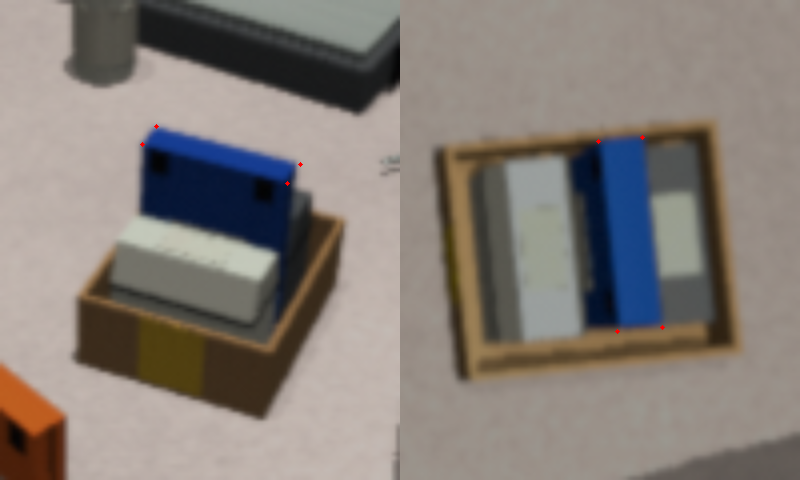

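The case stands between the two boxes. Its top (side crop 145–297, top crop 600–660) matches the projection for a case on the floor to within about 1 px. Both boxes are upright and the gripper is well clear.

```bash
python3 -c "
from plant import ctrl
print(ctrl.sign_off())"
```

```text
the job is handed in; nothing more can be done
None
```

I took the blue case (the middle-sized one, from the rack) and slid it foot-down into the gap between the white and grey boxes until it stood on the carton floor. I then let go, moved the arm clear and handed the job in at about 12.4 s.

- **Floor contact:** the vertical force rose to 9.8 N while the tool stayed at 0.2845 m, the height predicted for the case on the floor.
- **Standing upright:** after release, the top of the case matched the projection for a case on the carton floor to within about 1 px (2 mm) in both cameras. Both boxes looked upright in the carton by eye; I did not re-measure their poses.
- **Failed checks:** none failed. The case's yaw before the pick differed by about 0.02 rad between the two cameras, and the grip took that up. The first move call was refused because its rows left out the zero values, and nothing moved.

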